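# Raise the jar caddy off its drip tray by its spring handle

## Task

The drip tray under the spice-jar caddy has to be taken out and washed. Pull the caddy's spring-loaded carrying handle up out of its guides as far as its stop, then lift the caddy with its jars straight up by that handle and hold it level and still over the tray, its underside about 10 cm above the tray. Finish while holding it there in the air: do not put it down or let go; keep all three jars in it and leave the things round about alone.

Things in the scene. Friction and masses are not known exactly. Their poses are not given: they have to be found in the camera images.
- caddy_grip (a point): Centre of the caddy's black round handle bar, 14 mm in diameter, 100 mm long along y, on two 8 mm rods 38 mm either side of its centre. Handle down: 145 mm above the caddy's underside (jar caps reach 110 mm, guide tubes 98 mm). Axes as the caddy's: x across the bar, y along it, z up. Grip it across x, near its middle, from above
- caddy_handle (a joint): How far the sprung handle is pulled up: 0 = down (start), 0.050 m = at its stop. A spring draws it down with 0.9 N at 0 to 3.9 N at the stop; let go, it slides back. The loaded caddy is heavier than that: it stays standing until the handle reaches its stop, then rises with it, handle still at the stop
- caddy: Open aluminium carrier with handle, 122 (x) x 118 (y) mm, walls 50 mm high, web along y and wall along x making four pockets, centres 32 mm in x and 29 mm in y from the middle; one pocket is empty. Origin at the centre of its underside, x across the handle bar, y along it, z up. 0.35 to 0.6 kg without jars. Stands loose on the tray floor
- caddy_foot (a point): Centre of the caddy's underside
- caddy_mid (a point): Point on the caddy's centre line, 58 mm above its underside: the level of the jars' centres
- tray: Low square stainless drip tray, 190 x 190 mm, rim 14 mm high (17 mm with its rolled edge), fixed to the bench for now. Origin at the centre of its underside; its floor is 4 mm above that
- tray_floor (a point): Centre of the tray's inner floor, on which the caddy stands at the start
- jar_a_mid (a point): A spice jar, upright cylinder 45 mm across, 106 mm tall, red screw cap, 0.11 kg; point at its centre half-way up. Stands in one of the caddy's four pockets
- jar_b_mid (a point): A second spice jar, upright cylinder 45 mm across, 106 mm tall, red screw cap, 0.11 kg; point at its centre half-way up. Stands in one of the caddy's four pockets
- jar_c_mid (a point): A third spice jar, upright cylinder 45 mm across, 106 mm tall, red screw cap, 0.11 kg; point at its centre half-way up. Stands in one of the caddy's four pockets
- mill_mid (a point): Wooden pepper mill standing by the tray on the robot's right, 58 mm across, 160 mm tall; its centre. Bystander
- timer_mid (a point): Round white mechanical timer by the tray on the robot's left, 68 mm across, 50 mm tall; its centre. Bystander
- peeler_mid (a point): Black-handled peeler lying behind the tray, 170 x 25 x 18 mm; its centre. Bystander
Not all that is in view belongs to the job. There is more than one size of the caddy; the one meant has the size given above.

How it is judged:
On the way, in this order (a step that is already met when the one before it is completed fails the run):
1. the handle is pulled up to its stop (at least 45 of 50 mm) (value of joint caddy_handle above 0.045 m), for 0.1 s.
2. the caddy is lifted clear of the tray (underside more than 65 mm above its floor) (z of caddy_foot in the frame of tray_floor above 0.065 m), for 0.2 s.
At the end, for the whole second after the job is handed in: Caddy held in the air by its handle: handle out at least 45 mm, underside 65-140 mm above the tray floor, within 60 mm of the tray centre sideways, tilt under 0.1 rad, under 20 mm/s and 0.1 rad/s, off the tray, each jar centre within 55 mm of the caddy mid point (z of caddy_foot in the frame of tray_floor between 0.065 and 0.14 m and horizontal distance between caddy_foot and tray_floor below 0.06 m and angle between caddy_foot's own z axis and vertical below 0.1 rad and linear speed of caddy below 0.02 m/s and angular speed of caddy below 0.1 rad/s and value of joint caddy_handle above 0.045 m and contact force between the fingers and caddy above 2 N and contact force between caddy and tray below 0.1 N and distance between each of jar_a_mid, jar_b_mid, jar_c_mid and caddy_mid below 0.055 m); the arm keeps its last pose, push and grip.
It fails at once if the caddy is tipped (more than 0.35 rad) (angle between caddy_foot's own z axis and vertical above 0.35 rad).
It fails at once if the mill is moved more than 20 mm (distance of mill_mid from where it was at the start of the episode above 0.02 m).
It fails at once if the timer is moved more than 20 mm (distance of timer_mid from where it was at the start of the episode above 0.02 m).
It fails at once if the peeler is moved more than 20 mm (distance of peeler_mid from where it was at the start of the episode above 0.02 m).
It also fails if it takes over 32 s, if anything falls off the work surface, if the arm or the gripper's body presses on something with over 40 N, if the wrist force passes 120 N, or if a joint passes its speed limit or range.

## Robot

A 7-joint arm with a two-finger parallel gripper is mounted at the origin on a cart in front of the work surface, level with it; the furniture and walls round the work are solid. World frame = base frame: x ahead of the robot, y to its left, z up, the work surface at z = 0. Lengths are in m, angles in rad, forces in N, time in s.
With the tool pointing down it reaches from about 0.35 to 0.9 m from the base axis. Payload 8.1 kg.
Tool frame: the origin (TCP) lies between the finger pads; the fingertips stand 14 mm ahead of it and the grasp point (between the pads) lies 5 mm behind it; z points along the fingers, x is the direction in which the jaws open and shut, and the axes are right-handed (so a half turn about z gives the same grasp; the last joint's range is limited). The gripper opens to 85 mm and grips with 20 to 120 N. Pads are 22 mm wide; open, the fingers measure 114 mm over their backs; the gripper's body (76 mm by 85 mm) begins 54 mm behind the grasp point. The pads swing forward as they close: fully open they stand 13 mm farther back than shut.
Start: joints at [1.192, 0.434, 0.025, 1.573, -0.012, 1.134, -0.075], TCP at [0.17, -0.601, 0.211] pointing down, gripper open.
Joint ranges: [-2.62, 2.62], [-0.44, 2.09], [-1.27, 1.32], [0.08, 2.57], [-1.32, 4.46], [0.12, 2], [-2.74, 2.74]. Speed limits (rad/s): [2.22, 2.22, 3.01, 3.01, 3.14, 3.14, 3.14].

## Interface

Orientations are given as a unit quaternion [x, y, z, w].
In Python, from bench import get_state, snapshot, calibration, sign_off gives the robot as it stands.
- The arm moves only by the shell command python3 -m jog 'ROWS' [FORCE]. ROWS is text: rows parted by semicolons, each of 7 numbers parted by spaces: the shift along the tool's x, y, z in units of 200 mm (1.0 is 200 mm), then the turn, a rotation vector about the tool's x, y, z in units of pi rad (1.0 is pi rad), then the closure, from -1 (fully open) to 1 (shut). A call has 1 to 12 rows; each row is the pose to reach, as a shift and turn from the pose commanded when the call began, along the tool's axes at that moment, turning the shorter way round; what a row does not reach only later rows make up. A row lasts 1/8 s, in which the tool goes at most 62.5 mm and 10.7 degrees, less where a joint would pass 70% of its speed; a pose out of reach is approached as far as the arm can. A call with a number of a shift or a turn outside -1 to 1 is refused whole. A call with a gripper value outside its range is refused whole. The fingers move at their own pace and stop on an object; FORCE is the grip in N (left out, the last holds). Time passes only in rows, so rows that repeat a pose let the fingers close. It gives the time, the measured TCP pose, the force and the opening at its end, in the units of the state.
- get_state(): the state, without advancing time (a new reading comes with each control period).
- snapshot(name): name is "scene" or "side" or "wrist"; returns the picture (480x640x3 uint8, blue, green, red); there is no depth.
- calibration(name): a dict with "intrinsics" (3x3 intrinsics, pixels), "R" (3x3) and "t" (3): a world point X has camera coordinates R X + t; the wrist camera has in their place "T_tool_cam" (4x4, takes a point from camera to tool coordinates, whose origin is the TCP and whose axes are the tool frame's). Camera axes: x right, y down, z forward; pixel columns grow to the right and rows downward; lengths in m; the calibration is good to about 2 mm. The wrist camera is an equidistant fisheye: a pixel r from the principal point sees the ray r / f radians off the axis. A picture is of the moment at which its call begins: read the wrist's pose just before it. calibration takes no time and is no camera call.
- sign_off(): hands the job in, once; it reports no verdict.
The state is a dict: "time": time; "q": joint angles; "joint_velocities": joint speeds; "effort": joint torques, N m; "tcp_pos": TCP position; "tcp_rot": TCP orientation; "wrist_force": force on the tool from outside, world axes, zero at the start; "wrist_torque": the same for the moment, N m; "grip_width": finger opening in m.
Only numpy, scipy, OpenCV 4.12 (cv2) and the standard library are available. Lean on these libraries where they do the work, as an engineer would, in place of code of your own. Each camera call takes 0.05 s, during which the arm holds its last target. There are 200 camera calls.

## Working session

There is one attempt and no reset: what is moved stays moved. The work goes in short steps, Python scripts to look and compute and a shell command to move; the robot and the scene stay as the last step left them, time stands still between calls to the robot, and variables do not carry over. Pictures are saved under pics/ and viewed, on a budget of 10 in all, crops included, one or two more only if the job needs it, and the job is handed in when it is done.

```bash
mkdir -p pics; ls; python3 - <<'E'
from bench import *
import cv2,numpy as np
a=snapshot("scene");b=snapshot("side")
cv2.imwrite("pics/scene.png",a);cv2.imwrite("pics/side.png",b)
for n in("scene","side","wrist"):print(n,calibration(n))
print(get_state())
E
```

```text
pics
scene {'intrinsics': array([[535.41498142,   0.        , 330.52057448],
       [  0.        , 535.41498142, 236.21683085],
       [  0.        ,   0.        ,   1.        ]]), 'R': array([[-0.71518175, -0.69885885,  0.01055349],
       [-0.32028783,  0.31427327, -0.89367109],
       [ 0.62123327, -0.64251741, -0.44859849]]), 't': array([0.39598742, 0.25173569, 1.17818132])}
side {'intrinsics': array([[504.75598253,   0.        , 324.10359967],
       [  0.        , 504.75598253, 233.46246689],
       [  0.        ,   0.        ,   1.        ]]), 'R': array([[ 0.93409819, -0.35697157,  0.00564507],
       [-0.23940487, -0.63803117, -0.73184803],
       [ 0.26485067,  0.68226646, -0.68144449]]), 't': array([-0.50500391,  0.20670901,  1.11092035])}
wrist {'intrinsics': array([[371.64829954,   0.        , 322.06590249],
       [  0.        , 371.64829954, 240.11982903],
       [  0.        ,   0.        ,   1.        ]]), 'T_tool_cam': array([[ 9.99999841e-01, -2.72752471e-04, -4.94094833e-04,
         1.76227616e-03],
       [ 3.97709040e-04,  9.61720807e-01,  2.74030896e-01,
     
[... 227 characters left out ...]
014,  0.43516027,  0.02497311,  1.5740005 , -0.01157853,
        1.13397375, -0.0750793 ]), 'joint_velocities': array([ 3.74062238e-05, -2.70902104e-03,  7.73328510e-05, -1.60016762e-03,
        2.07686212e-04,  9.24090172e-04,  1.10282577e-03]), 'effort': array([ 3.57407582e-03, -6.71752310e+01,  1.02844689e+00, -3.16903174e+01,
        1.58334378e-02,  7.24389000e-03, -5.92504853e-05]), 'tcp_pos': array([ 0.17001501, -0.60094451,  0.2107023 ]), 'tcp_rot': array([ 7.97585259e-01, -6.03205825e-01, -5.98463306e-04, -3.60530460e-04]), 'wrist_force': array([-0.32029502,  0.86087808, -0.11487634]), 'wrist_torque': array([ 0.00417283, -0.01958468,  0.00230042]), 'grip_width': 0.08499080479254334}
```

View pics/scene.png

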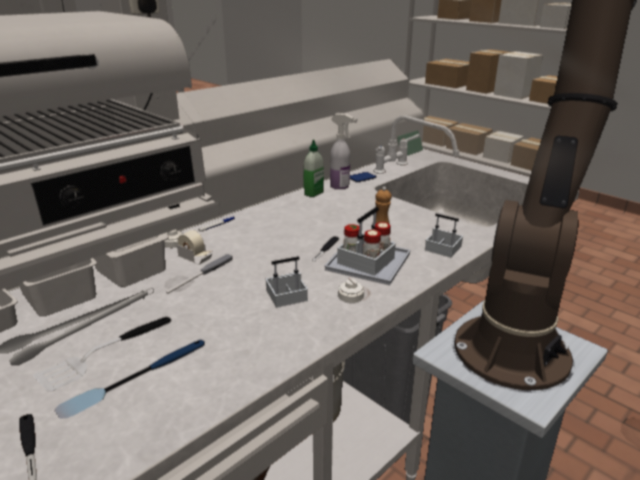

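View pics/side.png

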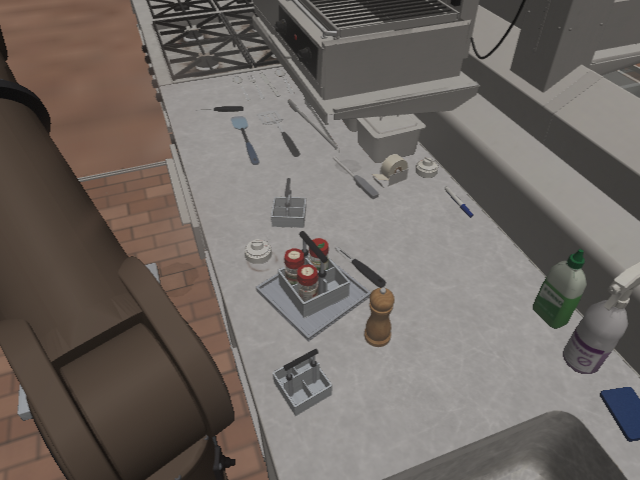

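Scene view: there are three carriers. One stands on the tray with red-capped jars: scene (368,250), side (313,280). There are two small empty ones: scene (287,287)/side (289,210) and scene (443,240)/side (302,385). I choose the one with jars on the tray; its bar is at about scene (370,214), side (313,246). The mill is at side (379,315), the timer at (258,252) and the peeler at (365,270).

```bash
cat > h.py <<'E'
import numpy as np,cv2
from bench import *
def ray(n,p):
    c=calibration(n);K,R,t=c["intrinsics"],c["R"],c["t"]
    d=R.T@np.linalg.solve(K,[p[0],p[1],1.]);return -R.T@t,d/np.linalg.norm(d)
def tri(ps):
    A=np.zeros((3,3));b=np.zeros(3)
    for n,p in ps:
        o,d=ray(n,p);P=np.eye(3)-np.outer(d,d);A+=P;b+=P@o
    x=np.linalg.solve(A,b);e=[np.linalg.norm((np.eye(3)-np.outer(d,d))@(x-o)) for o,d in(ray(n,p) for n,p in ps)]
    return x,max(e)
def plane(n,p,z):
    o,d=ray(n,p);return o+d*(z-o[2])/d[2]
E
python3 - <<'E'
from h import *
out=[]
for n,(x0,y0,x1,y1) in(("scene",(320,190,420,290)),("side",(245,220,385,360))):
    im=cv2.imread(f"pics/{n}.png");c=im[y0:y1,x0:x1]
    m=(c.max(2)<60).astype(np.uint8)
    k,l,s,ce=cv2.connectedComponentsWithStats(m)
    for i in range(1,k):
        if s[i,4]>15:
            r=cv2.minAreaRect(np.argwhere(l==i)[:,::-1].astype(np.float32));print(n,s[i],ce[i]+[x0,y0],r)
    out.append(cv2.resize(c,(400,400),interpolation=cv2.INTER_CUBIC))
cv2.imwrite("pics/crop.png",np.hstack(out))
E
```

```text
scene [38 16 21 17 87] [368.97701149 213.96551724] ((48.637413024902344, 24.903003692626953), (4.9018073081970215, 24.41292381286621), 54.782405853271484)
scene [37 44  7  6 27] [360.03703704 236.66666667] ((39.82353210449219, 46.70587921142578), (6.305926322937012, 4.365641117095947), 14.03624439239502)
scene [ 2 47 16 14 84] [329.5952381  243.38095238] ((9.499999046325684, 53.5), (4.242640495300293, 18.384777069091797), 45.0)
side [ 55  11  28  32 220] [313.44545455 247.18181818] ((67.92920684814453, 26.561946868896484), (37.816978454589844, 6.302830219268799), 48.8140754699707)
side [107  40  33  27 287] [368.74216028 273.34494774] ((122.80488586425781, 52.74390411376953), (39.35578918457031, 7.964861869812012), 38.65980911254883)
side [73 48  8 10 43] [321.46511628 273.6744186 ] ((76.7115478515625, 52.94230651855469), (7.2562971115112305, 8.629109382629395), 11.309932708740234)
side [ 51 129  22  11  90] [307.86666667 355.03333333] ((61.77064895629883, 135.93118286132812), (4.808726787567139, 21.87632179260254), 61.69924545288086)
```

View pics/crop.png

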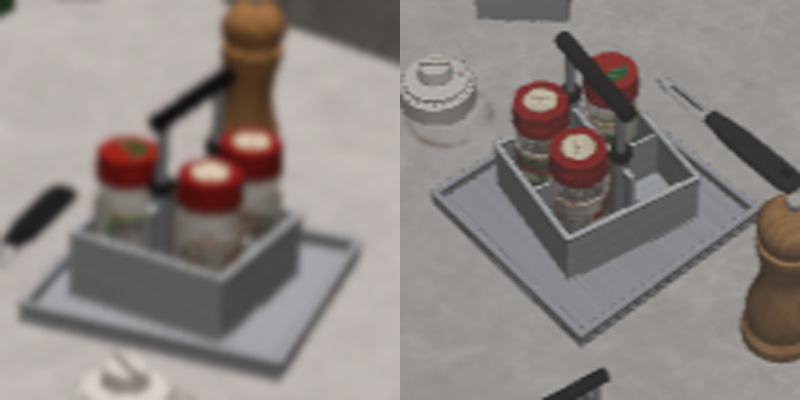

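The crops show the right caddy: three red-capped jars, one empty pocket towards the mill/peeler, and the black bar on two rods. The bar ends are at scene (359,220.5)-(378,209.5) and side (302,233)-(326,260).

```bash
python3 - <<'E'
from h import *
from scipy.spatial.transform import Rotation as Ro
a=tri([("scene",(358.5,220.2)),("side",(301.5,233.3))]);b=tri([("scene",(379,209)),("side",(326,260.2))])
m=tri([("scene",(369,214.5)),("side",(313.4,247))])
print(a,b,m);d=b[0]-a[0];print("len",np.linalg.norm(d),"bar angle",np.degrees(np.arctan2(d[1],d[0])))
# tray rim corners, side crop (z=.017): 
for p in((432,193),(585,343),(757,207)):
    print("tray",plane("side",(245+(p[0]-400)/2.857,220+p[1]/2.857),.017))
for n,p,z in(("mill top",(381,291),.155),("mill base",(378,340),.0),("timer",(258,252),.03),("peeler",(369,273),.01)):print(n,plane("side",p,z))
s=get_state();R=Ro.from_quat(s["tcp_rot"]).as_matrix();print(R.round(4))
E
```

```text
(array([ 0.47653774, -0.02545001,  0.14945514]), np.float64(0.00019748787931562315)) (array([ 0.4932436 , -0.12520104,  0.14923256]), np.float64(0.00436125852449938)) (array([ 0.48498521, -0.07605298,  0.14860062]), np.float64(0.0015664761492887819))
len 0.10114051378207811 bar angle -80.4925877924428
tray [ 0.36044814 -0.02821265  0.017     ]
tray [ 0.42774286 -0.20996508  0.017     ]
tray [ 0.60230987 -0.13521339  0.017     ]
mill top [ 0.56621429 -0.24304268  0.155     ]
mill base [ 0.5695609 -0.2505832  0.       ]
timer [0.39316743 0.07051031 0.03      ]
peeler [ 0.62879706 -0.07328705  0.01      ]
[[ 2.723e-01 -9.622e-01 -5.000e-04]
 [-9.622e-01 -2.723e-01  1.300e-03]
 [-1.400e-03  1.000e-04 -1.000e+00]]
```

```bash
python3 -m jog '0 0 -0.3 0 0 0 -1; -1 -1 -0.5 0 0 0 -1; -1 -1 -0.5 0 0 0 -1; -1 -1 -0.5 0 0 0 -1; -1 -1 -0.5 0 0 0 -1; -1 -1 -0.5 0 0 0 -1; -1 -1 -0.5 0 0 0 -1'
cat >> h.py <<'E'
from scipy.spatial.transform import Rotation as Ro
def goto(target,ang,jawtilt=0):
    "shift (units of 200mm) and rotvec (units of pi) in tool axes to a tool-down pose with jaw axis at world angle ang (deg)"
    s=get_state();R=Ro.from_quat(s["tcp_rot"]);c,n=np.cos(np.radians(ang)),np.sin(np.radians(ang))
    G=Ro.from_matrix(np.array([[c,n,0],[n,-c,0],[0,0,-1.]]))
    return ((R.inv().apply(np.array(target)-s["tcp_pos"]))/.2).round(4),((R.inv()*G).as_rotvec()/np.pi).round(4)
E
python3 -c "
from h import *
print(goto([.485,-.0755,.28],9.5),get_state()['tcp_pos'],get_state()['time'])"
```

```text
time: 0.98
tcp_pos: [0.3099, -0.3519, 0.3119]
tcp_rot: [0.799, -0.601, 0.0, -0.0]
wrist_force: [0.5, -0.6, -0.6]
grip_width: 0.0854
(array([-1.085 , -1.2243,  0.1601]), array([-2.000e-04, -3.000e-04, -4.633e-01])) [ 0.30991615 -0.35191337  0.31186118] 0.975
```

```bash
python3 -m jog '-1 -1 0.05 0 0 -0.463 -1; -1 -1 0.05 0 0 -0.463 -1; -1 -1 0.05 0 0 -0.463 -1; -1 -1 0.05 0 0 -0.463 -1; -1 -1 0.05 0 0 -0.463 -1; -1 -1 0.05 0 0 -0.463 -1; -1 -1 0.05 0 0 -0.463 -1; -1 -1 0.05 0 0 -0.463 -1; -1 -1 0.05 0 0 -0.463 -1; -1 -1 0.05 0 0 -0.463 -1; -1 -1 0.05 0 0 -0.463 -1'
python3 -c "
from h import *
print(goto([.485,-.0755,.28],9.5),get_state())
cv2.imwrite('pics/w1.png',snapshot('wrist'))"
```

```text
time: 2.35
tcp_pos: [0.4461, -0.1078, 0.3013]
tcp_rot: [0.997, 0.079, -0.0, -0.0]
wrist_force: [0.7, -0.5, -0.5]
grip_width: 0.0852
(array([ 0.2173, -0.1292,  0.1066]), array([-0.    ,  0.    , -0.0027])) {'time': 2.35, 'q': array([ 0.56479708,  0.13242031, -0.49585877,  1.78023733,  0.06635685,
        1.24552775,  0.20868002]), 'joint_velocities': array([-3.22793670e-03, -3.88984439e-04, -4.27108762e-03,  1.56895068e-05,
        1.34367802e-03, -5.34094473e-04,  6.91956647e-03]), 'effort': array([ 1.12704753e-01, -4.05959344e+01, -1.90557517e+00, -3.30189586e+01,
        2.58284470e-02,  2.05769458e-03, -4.21642768e-02]), 'tcp_pos': array([ 0.4461355 , -0.10783206,  0.30131928]), 'tcp_rot': array([ 9.96908205e-01,  7.85749772e-02, -6.51296739e-05, -4.16111831e-06]), 'wrist_force': array([ 0.70993014, -0.54626384, -0.53910711]), 'wrist_torque': array([-0.01933254, -0.00890795,  0.05534666]), 'grip_width': 0.0851908068450902}
```

View pics/w1.png

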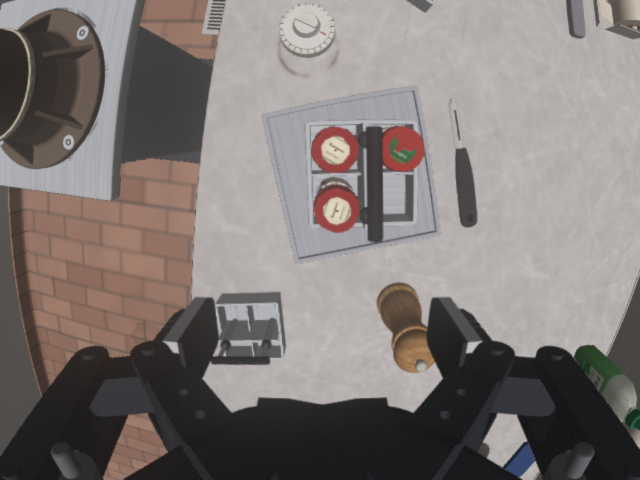

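Wrist view: the bar lies at about (375,184), running from (374,127) to (376,241), lined up with the tool. The mill is at (405,330), well clear of the jaws, and the timer at (307,35).

```bash
cat >> h.py <<'E'
def wray(p,s):
    c=calibration("wrist");K,T=c["intrinsics"],c["T_tool_cam"]
    u=(np.array(p)-K[:2,2])/K[0,0];r=np.linalg.norm(u);v=np.r_[u/r*np.sin(r),np.cos(r)]
    R=Ro.from_quat(s["tcp_rot"]).as_matrix();return s["tcp_pos"]+R@T[:3,3],R@T[:3,:3]@v
def bar(im,box,th=55):
    x0,y0,x1,y1=box;m=(im[y0:y1,x0:x1].max(2)<th).astype(np.uint8)
    m=cv2.morphologyEx(m,cv2.MORPH_OPEN,np.ones((7,7)))
    k,l,st,ce=cv2.connectedComponentsWithStats(m);i=1+st[1:,4].argmax()
    pts=np.argwhere(l==i)[:,::-1].astype(np.float32)
    c,sz,a=cv2.minAreaRect(pts);q=cv2.boxPoints((c,sz,a))
    e=sorted([q[0],q[1],q[2],q[3]],key=lambda p:p[1]);o=np.array([x0,y0])
    return np.array(c)+o,(e[0]+e[1])/2+o,(e[2]+e[3])/2+o,sz
def hit(p,s,z):
    o,d=wray(p,s);return o+d*(z-o[2])/d[2]
E
python3 - <<'E'
from h import *
s=get_state();im=cv2.imread('pics/w1.png');c,e0,e1,sz=bar(im,(350,115,400,260));print(c,e0,e1,sz)
for z in(.145,.149):
    a,b=hit(e0,s,z),hit(e1,s,z);print(z,a,b,(a+b)/2,np.linalg.norm(a-b),np.degrees(np.arctan2(*(b-a)[1::-1])))
# triangulate middle with scene & side
P=np.zeros((3,3));q=np.zeros(3)
for o,d in(ray("scene",(369,214.5)),ray("side",(313.4,247)),wray((e0+e1)/2,s)):
    M=np.eye(3)-np.outer(d,d);P+=M;q+=M@o
x=np.linalg.solve(P,q);print("mid",x)
print(goto([*x[:2],.24],9.5))
E
```

```text
Traceback (most recent call last):
  File "h.py", line 27, in bar
    k,l,st,ce=cv2.connectedComponentsWithStats(m);i=1+st[1:,4].argmax()
                                                      ~~~~~~~~~~~~~~~^^
ValueError: attempt to get argmax of an empty sequence
```

```bash
python3 - <<'E'
from h import *
s=get_state();im=cv2.imread('pics/w1.png')
print(im[160,362:390].max(1),im[220,362:390].max(1))
c,e0,e1,sz=bar(im,(350,115,400,260),75);print(c,e0,e1,sz)
for z in(.145,.149):
    a,b=hit(e0,s,z),hit(e1,s,z);print(z,a,b,(a+b)/2,np.linalg.norm(a-b),np.degrees(np.arctan2(*(b-a)[1::-1])))
P=np.zeros((3,3));q=np.zeros(3)
for o,d in(ray("scene",(369,214.5)),ray("side",(313.4,247)),wray((e0+e1)/2,s)):
    M=np.eye(3)-np.outer(d,d);P+=M;q+=M@o
x=np.linalg.solve(P,q);print("mid",x)
print(goto([*x[:2],.24],9.5))
E
```

```text
[ 85 117 158 168 128  70  60  61  62  61  63  65  66  67  67  65  65  62
  61  63  85 122 156 158 158 159 159 158] [70 70 70 69 72 65 62 62 63 63 64 66 67 67 67 67 66 64 65 62 69 85 94 96
 95 96 97 97]
[374.03658104 183.4995575 ] [373.34676933 126.93479156] [374.72639084 240.06432343] (113.137939453125, 15.181798934936523)
0.145 [ 0.47621831 -0.02503821  0.145     ] [ 0.4955246  -0.12318489  0.145     ] [ 0.48587145 -0.07411155  0.145     ] 0.10002751775218922 -78.87151830424678
0.149 [ 0.47570054 -0.02524157  0.149     ] [ 0.4947646  -0.12215686  0.149     ] [ 0.48523257 -0.07369921  0.149     ] 0.09877252059512887 -78.87151830424678
mid [ 0.48481879 -0.07447247  0.14831913]
(array([ 0.2171, -0.134 ,  0.3068]), array([ 0.    ,  0.    , -0.0025]))
```

```bash
python3 -c "
from h import *
print(goto([.4853,-.074,.20],11))"
```

```text
(array([ 0.2199, -0.136 ,  0.5068]), array([ 0.    ,  0.    , -0.0109]))
```

```bash
python3 -m jog '0.22 -0.136 0.1 0 0 -0.011 -1; 0.22 -0.136 0.25 0 0 -0.011 -1; 0.22 -0.136 0.4 0 0 -0.011 -1; 0.22 -0.136 0.507 0 0 -0.011 -1; 0.22 -0.136 0.507 0 0 -0.011 -1; 0.22 -0.136 0.507 0 0 -0.011 -1; 0.22 -0.136 0.507 0 0 -0.011 -1'
python3 - <<'E'
from h import *
s=get_state();im=snapshot("wrist");cv2.imwrite("pics/w2.png",im)
print(s["tcp_pos"],s["q"])
try:
  c,e0,e1,sz=bar(im,(260,100,380,400),75);print(c,e0,e1,sz)
  for z in(.145,.149):
    a,b=hit(e0,s,z),hit(e1,s,z);print(z,a,b,(a+b)/2,np.linalg.norm(a-b),np.degrees(np.arctan2(*(b-a)[1::-1])))
except Exception as e:print(e)
E
```

```text
time: 3.28
tcp_pos: [0.486, -0.0738, 0.2011]
tcp_rot: [0.995, 0.097, 0.001, 0.0]
wrist_force: [-0.6, 0.3, 0.2]
grip_width: 0.0856
[ 0.48601296 -0.07379696  0.20109079] [ 0.46847963  0.27801185 -0.52437344  1.87241235  0.16137942  1.03090259
  0.07144654]
[321.15670395 245.97119141] [322.39224243 166.89675903] [319.92116547 325.04562378] (24.684486389160156, 158.16818237304688)
0.145 [ 0.47580943 -0.02481697  0.145     ] [ 0.49409662 -0.12663308  0.145     ] [ 0.48495302 -0.07572503  0.145     ] 0.10344535474469453 -79.81767210229063
0.149 [ 0.47574072 -0.02450319  0.149     ] [ 0.49369314 -0.1244554   0.149     ] [ 0.48471693 -0.07447929  0.149     ] 0.10155163223600741 -79.81767210229062
```

View pics/w2.png

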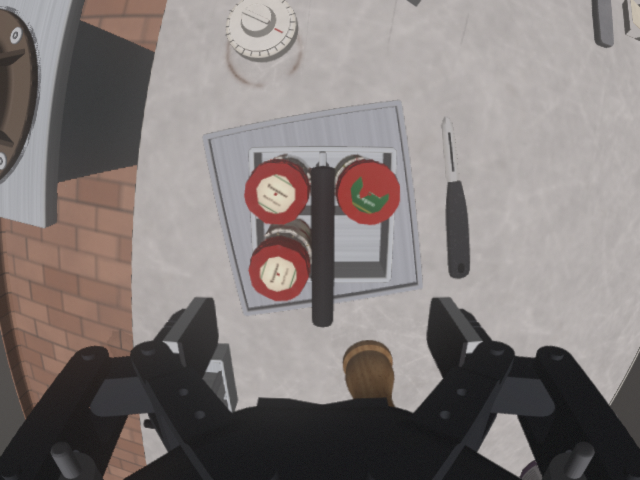

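Wrist view: the bar, at (321,246), is centred between the open fingers and nothing is in the way. The measurements agree on a centre of about (0.485,-0.0745,0.149).

```bash
python3 -c "
from h import *
print(goto([.4848,-.0745,.1445],10.3))"
```

```text
(array([-0.0066,  0.0021,  0.2824]), array([ 0.0002, -0.0005,  0.0045]))
```

```bash
python3 -m jog '-0.006 0.002 0.1 0 0 0.004 -1; -0.006 0.002 0.2 0 0 0.004 -1; -0.006 0.002 0.28 0 0 0.004 -1; -0.006 0.002 0.28 0 0 0.004 -1; -0.006 0.002 0.28 0 0 0.004 0; -0.006 0.002 0.28 0 0 0.004 0.5; -0.006 0.002 0.28 0 0 0.004 1; -0.006 0.002 0.28 0 0 0.004 1; -0.006 0.002 0.28 0 0 0.004 1; -0.006 0.002 0.28 0 0 0.004 1; -0.006 0.002 0.28 0 0 0.004 1' 80; python3 -c "
from h import *
s=get_state();print(s['wrist_force'],s['wrist_torque'],s['grip_width'],s['tcp_pos'])"
```

```text
time: 4.7
tcp_pos: [0.4842, -0.0744, 0.144]
tcp_rot: [0.996, 0.091, -0.0, 0.0]
wrist_force: [0.3, 0.1, -0.3]
grip_width: -0.0
[ 0.34334536  0.13779197 -0.25855532] [ 0.03979057 -0.0399149  -0.03464845] -1.557871691727082e-05 [ 0.48417399 -0.07441603  0.14398023]
```

The opening reads 0 where 14 mm was expected, so the grasp is suspect. I'll look.

```bash
python3 - <<'E'
from h import *
a=snapshot("side")[190:330,220:400];b=snapshot("wrist")
cv2.imwrite("pics/g1.png",np.hstack([cv2.resize(a,(400,311),interpolation=cv2.INTER_CUBIC),cv2.resize(b,(400,311))]))
E
```

```text
(no output)
```

View pics/g1.png

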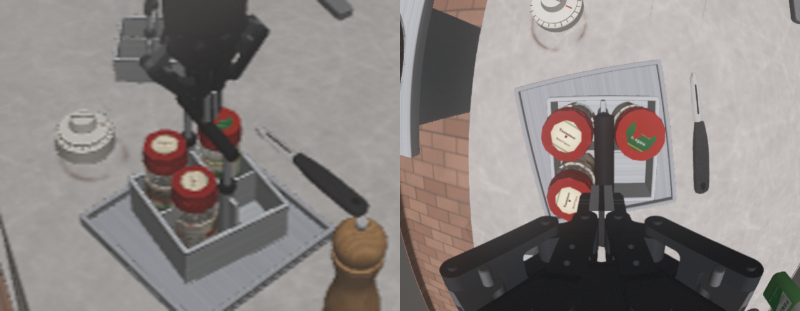

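The side crop shows the fingers at about (205,110), at the bar; the hold is unclear. I'll project the TCP and enlarge.

```bash
python3 - <<'E'
from h import *
s=get_state()
def proj(n,X):
    c=calibration(n);p=c["intrinsics"]@(c["R"]@X+c["t"]);return p[:2]/p[2]
out=[]
for n in("side","scene"):
    p=proj(n,s["tcp_pos"]);tip=proj(n,s["tcp_pos"]-[0,0,.014]);q=proj(n,np.array([.4848,-.0745,.149]))
    x0,y0=int(p[0])-40,int(p[1])-35;im=snapshot(n)[y0:y0+80,x0:x0+80]
    print(n,p,tip,q,"origin",x0,y0,"x5")
    out.append(cv2.resize(im,(400,400),interpolation=cv2.INTER_CUBIC))
cv2.imwrite("pics/g2.png",np.hstack(out))
E
```

```text
side [312.3741009  248.67319956] [312.4395759  253.24354322] [312.62533946 246.99135801] origin 272 213 x5
scene [368.30756465 215.92153772] [368.09208521 220.57010615] [368.24821432 214.17882203] origin 328 180 x5
```

View pics/g2.png

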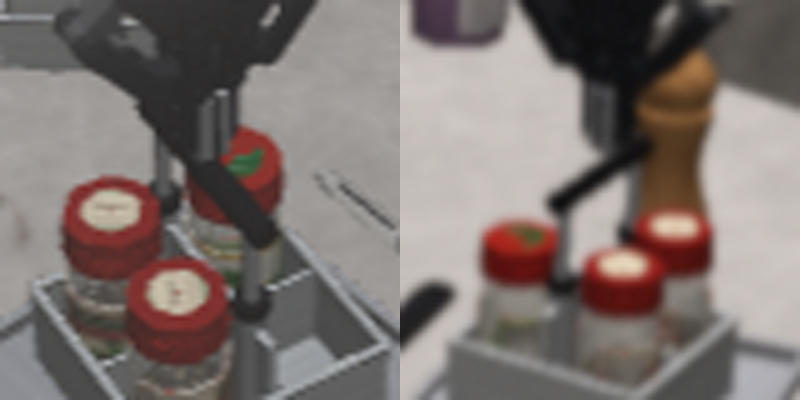

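Both views show the closed fingertips (side crop (215,155), scene crop (600,145)) about 25-30 mm higher than the stated tip, just above the bar. They closed on air and nothing was disturbed. I'll open, go about 27 mm lower while watching the force, and close again.

```bash
python3 -m jog '0 0 0 0 0 0 -1; 0 0 0 0 0 0 -1; 0 0 0 0 0 0 -1; 0 0 0 0 0 0 -1; 0 0 0 0 0 0 -1; 0 0 0.03 0 0 0 -1; 0 0 0.06 0 0 0 -1; 0 0 0.06 0 0 0 -1' 40; python3 - <<'E'
from h import *
s=get_state();print(s["time"],s["wrist_force"],s["tcp_pos"])
a=snapshot("side")[193:313,252:372];b=snapshot("wrist")[100:420,160:480]
cv2.imwrite("pics/g3.png",np.hstack([cv2.resize(a,(400,400),interpolation=cv2.INTER_CUBIC),cv2.resize(b,(400,400))]))
E
```

```text
time: 5.9
tcp_pos: [0.4837, -0.0744, 0.1313]
tcp_rot: [0.996, 0.091, -0.001, -0.0]
wrist_force: [-0.8, 0.4, -0.3]
grip_width: 0.0853
5.9 [-0.82771521  0.44418584 -0.34980427] [ 0.48367584 -0.07437721  0.13129005]
```

View pics/g3.png

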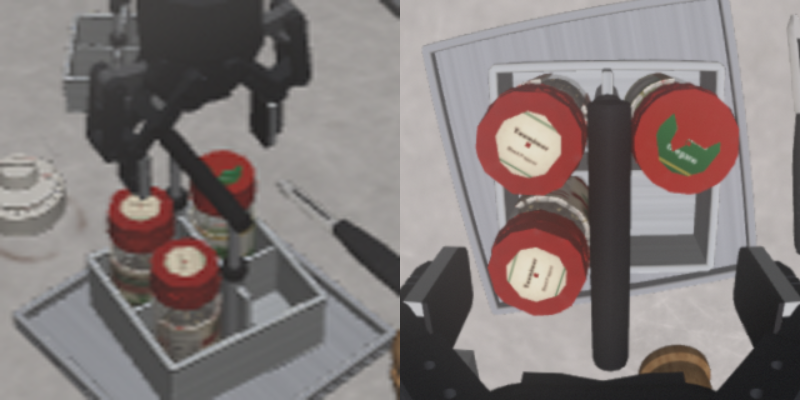

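```bash
python3 - <<'E'
from h import *
s=get_state();t=s["tcp_pos"];u=np.array([.984,.179,0])
for p,sg in(((294,251.5),-1),((332.4,235.9),1)):
    o,d=ray("side",p)
    # intersect with the vertical plane through TCP spanned by jaw axis and z
    A=np.c_[d,-u,-np.array([0,0,1.])];r=np.linalg.solve(A,t-o);print(sg,"jaw offset",r[1],"tip z",t[2]+r[2])
E
```

```text
-1 jaw offset -0.04451055058532786 tip z 0.15826009114472814
1 jaw offset 0.05080990574239502 tip z 0.15737007540970405
```

The open tips are at about z = 0.158, so the real closed tips sit about 14 mm behind the TCP. The bar at 0.149 should be 19 mm above the tips, so the TCP goes to about 0.116. The jar caps (0.114) stay clear.

```bash
python3 -m jog '0.005 0 0.04 0 0 0 -1; 0.005 0 0.078 0 0 0 -1; 0.005 0 0.078 0 0 0 -1; 0.005 0 0.078 0 0 0 0; 0.005 0 0.078 0 0 0 0.5; 0.005 0 0.078 0 0 0 1; 0.005 0 0.078 0 0 0 1; 0.005 0 0.078 0 0 0 1; 0.005 0 0.078 0 0 0 1; 0.005 0 0.078 0 0 0 1' 80; python3 -c "
from h import *
s=get_state();print(s['wrist_force'],s['wrist_torque'],s['grip_width'],s['tcp_pos'])"
```

```text
time: 7.25
tcp_pos: [0.4859, -0.0742, 0.1167]
tcp_rot: [0.996, 0.091, 0.001, 0.0]
wrist_force: [3.9, -0.2, 1.3]
grip_width: 0.011
[ 3.85195195 -0.23513642  1.29301307] [ 0.03670935 -0.83329052  0.13195512] 0.010961598965776094 [ 0.48591995 -0.07415813  0.11669833]
```

Gripped, at 11 mm opening. I'll pull the handle slowly and watch the force.

```bash
python3 -m jog '0.005 0 0 0 0 0 1; 0.005 0 -0.03 0 0 0 1; 0.005 0 -0.06 0 0 0 1; 0.005 0 -0.1 0 0 0 1; 0.005 0 -0.1 0 0 0 1; 0.005 0 -0.1 0 0 0 1'; python3 -c "
from h import *
s=get_state();print(s['wrist_force'],s['wrist_torque'],s['grip_width'],s['tcp_pos'])"
```

```text
time: 8.0
tcp_pos: [0.486, -0.0742, 0.1363]
tcp_rot: [0.996, 0.091, -0.0, 0.0]
wrist_force: [0.5, -1.9, -2.5]
grip_width: 0.0109
[ 0.48317305 -1.90680573 -2.5431068 ] [-0.26304535 -0.20250048  0.05532744] 0.01085953216766941 [ 0.48596238 -0.07415437  0.13634343]
```

```bash
python3 -m jog '0 0 -0.05 0 0 0 1; 0 0 -0.1 0 0 0 1; 0 0 -0.13 0 0 0 1; 0 0 -0.145 0 0 0 1; 0 0 -0.145 0 0 0 1; 0 0 -0.16 0 0 0 1; 0 0 -0.175 0 0 0 1; 0 0 -0.175 0 0 0 1; 0 0 -0.175 0 0 0 1'; python3 - <<'E'
from h import *
s=get_state();print(s['wrist_force'],s['wrist_torque'],s['grip_width'],s['tcp_pos'])
a=snapshot("side")[183:333,232:382];b=snapshot("wrist")[100:420,160:480]
cv2.imwrite("pics/g4.png",np.hstack([cv2.resize(a,(400,400),interpolation=cv2.INTER_CUBIC),cv2.resize(b,(400,400))]))
E
```

```text
time: 9.12
tcp_pos: [0.486, -0.074, 0.1712]
tcp_rot: [0.996, 0.091, -0.0, -0.0]
wrist_force: [0.2, 0.3, -7.8]
grip_width: 0.0111
[ 0.16420049  0.33096714 -7.83501826] [-0.05903256 -0.02770993  0.02710203] 0.011061533129539666 [ 0.48603893 -0.07397387  0.17123756]
```

View pics/g4.png

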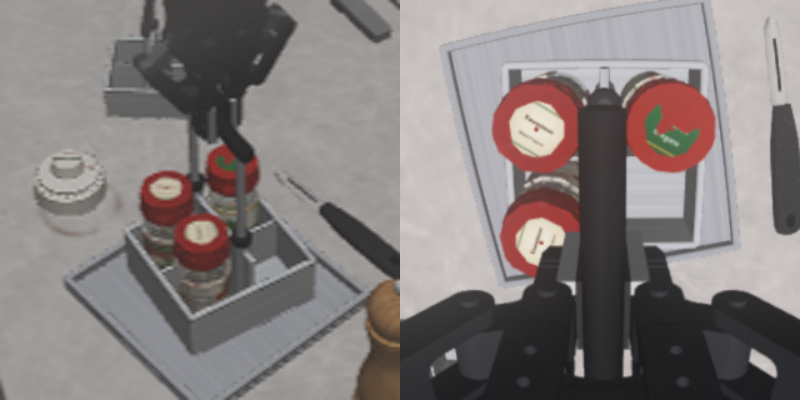

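The bar is held between the pads, the rods are pulled out and the jars are in place. The 7.8 N force shows the caddy's weight is on the handle. Next I'll lift about 100 mm smoothly.

```bash
python3 -m jog '0 0 -0.02 0 0 0 1; 0 0 -0.05 0 0 0 1; 0 0 -0.1 0 0 0 1; 0 0 -0.15 0 0 0 1; 0 0 -0.2 0 0 0 1; 0 0 -0.25 0 0 0 1; 0 0 -0.3 0 0 0 1; 0 0 -0.35 0 0 0 1; 0 0 -0.4 0 0 0 1; 0 0 -0.44 0 0 0 1; 0 0 -0.47 0 0 0 1; 0 0 -0.49 0 0 0 1'
python3 -m jog '0 0 0 0 0 0 1; 0 0 0 0 0 0 1; 0 0 0 0 0 0 1; 0 0 0 0 0 0 1; 0 0 0 0 0 0 1; 0 0 0 0 0 0 1; 0 0 0 0 0 0 1; 0 0 0 0 0 0 1'; python3 - <<'E'
from h import *
s=get_state();print(s['wrist_force'],s['wrist_torque'],s['grip_width'],s['tcp_pos'],abs(s['joint_velocities']).max())
a=snapshot("side")[123:323,222:422];b=snapshot("scene")[130:290,290:450];cv2.imwrite("pics/s_full.png",snapshot("side"))
cv2.imwrite("pics/g5.png",np.hstack([cv2.resize(x,(400,400),interpolation=cv2.INTER_CUBIC) for x in(a,b)]))
E
```

```text
time: 10.72
tcp_pos: [0.4862, -0.074, 0.2697]
tcp_rot: [0.996, 0.091, 0.0, 0.0]
wrist_force: [-0.0, -0.1, -7.8]
grip_width: 0.0111
time: 11.72
tcp_pos: [0.4861, -0.074, 0.2694]
tcp_rot: [0.996, 0.091, -0.0, 0.0]
wrist_force: [0.0, 0.0, -7.9]
grip_width: 0.011
[ 0.04716045  0.02150139 -7.92972689] [-0.13890955 -0.04671815 -0.02433323] 0.010985342931439853 [ 0.4861497  -0.07403866  0.2693992 ] 0.0018783401842259835
```

View pics/g5.png

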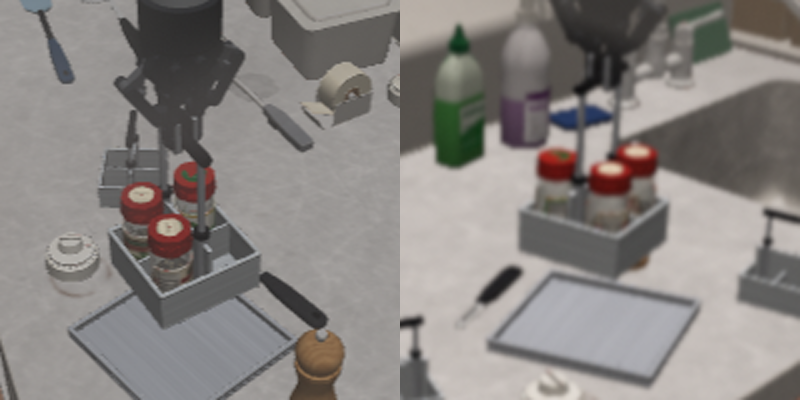

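Both views show the caddy level in the air over the tray, with three jars in it, the rods fully out, and the mill, timer and peeler in place. TCP travel is 153 mm, less 50 mm of handle, so the underside is about 103 mm up. The force is steady at 7.9 N. I'm handing in.

```bash
python3 -c "
from bench import *
print(sign_off())"
```

```text
the job is handed in; nothing more can be done
None
```

I pulled the handle out to its stop, lifted the caddy straight up with all three jars in it, and handed in while holding it still over the tray. The sign-off gives no verdict.

**Last checks (clock at 11.72 s after the hold):**
- **Height:** the underside is about 103 mm above the tray floor. I worked this out from how far the tool rose (153 mm, less 50 mm of handle travel) and did not triangulate it from the images.
- **Hold:** the load was steady at 7.9 N, the grip opening steady at 11 mm, and the arm nearly at rest.
- **Position:** the handle is about 10 mm sideways from the tray centre.
- **Pictures:** the caddy looks level, all three jars are in their pockets, and the mill, timer and peeler look untouched.

**What disagreed:**
- **First grasp missed:** the fingers closed on air just above the bar and moved nothing. The pictures put the closed fingertips about 14 mm behind the TCP, where the text says 14 mm ahead. I gripped again with the TCP 27 mm lower and it held.
- **Grip opening:** it read 11 mm on a 14 mm bar; I did not find out why, but the reading did not change through the lift.

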